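# Clip the turning gouge into the honing stand

### The arm

A 6-joint arm with a two-finger parallel gripper is mounted at the origin on the work surface. World frame = base frame: x ahead of the robot, y to its left, z up, the work surface at z = 0. Lengths are in mm, angles in degrees, forces in N, time in s.
With the tool pointing down it reaches from about 250 to 800 mm from the base axis. Payload 8.5 kg.
Tool frame: the origin (TCP) lies on the centre line of the jaws, within the pads' length; the fingertips stand 25 mm ahead of it and the grasp point (between the pads) lies 6 mm ahead of it; z points along the fingers, y is the line along which they close (so a half turn about z gives the same grasp; the last joint's range is limited). The gripper opens to 85 mm and grips with 20 to 120 N. Pads are 22 mm wide; open, the fingers measure 114 mm over their backs; the gripper's body (76 mm by 85 mm) begins 54 mm behind the grasp point. The pads swing forward as they close: fully open they stand 13 mm farther back than shut.
Start: joints at [73.052, 13.648, -0.773, 75.585, 0, 90], TCP at [153.026, 502.16, 256.276] pointing down, gripper open.
Joint ranges: [-152.45, 152.45], [-59.26, 108.67], [-65.41, 83.53], [-104.44, 129.93], [-82.83, 76.93], [-180, 180]. Speed limits (degrees/s): [127.2, 127.2, 159.86, 180, 180, 180].

### API

Orientations are given as [roll, pitch, yaw] about the fixed x, y, z axes, in that order (R = Rz(yaw) Ry(pitch) Rx(roll)).
In Python, from workcell import state, viewer, robot gives the robot as it stands.
- The arm moves only by the tool arm_command, never from a script. Its arguments are lists of equal length, an entry for each row: "hand": the closure, from -1 (fully open) to 1 (shut); "translation": the shift along the world's x, y, z each as a share of 0.06 m, from -1 to 1, a list of three; "rot": the turn, a rotation vector about the world's x, y, z each as a share of 0.1 rad, from -1 to 1, a list of three. A call has 1 to 12 rows; each row shifts and turns the commanded pose from where the row before left it; what a row does not reach is not made up. A row lasts 1/8 s, in which the tool goes at most 62.5 mm and 10.7 degrees, less where a joint would pass 70% of its speed; a pose out of reach is approached as far as the arm can. A call with a number of a shift or a turn outside -1 to 1 is refused whole. A call with a gripper value outside its range is refused whole. The fingers move at their own pace and stop on an object; "force" is the grip in N (left out, the last holds). Time passes only in rows, so rows that do not move let the fingers close. It gives the time, the measured TCP pose, the force, the opening and the grip force at its end, in the units of the state.
- state(): the state, without advancing time (a new reading comes with each control period).
- viewer.get_image(name): name is "scene" or "top" or "wrist"; returns (picture, depth): 480x640x3 uint8, blue, green, red; 480x640 float32, mm along the optical axis (not along the pixel's ray), 0 where there is no reading.
- viewer.camera_info(name): a dict with "camera_matrix" (3x3 intrinsics, pixels), "position" and "attitude" of the camera in the world; the wrist camera has in their place "mount" (4x4, takes a point from camera to tool coordinates, whose origin is the TCP and whose axes are the flange's). Camera axes: x right, y down, z forward; pixel columns grow to the right and rows downward; lengths in mm; the calibration is good to about 2 mm. A picture is of the moment at which its call begins: read the wrist's pose just before it. camera_info takes no time and is no camera call.
- robot.sign_off(): hands the job in; it is judged then, once.
The state is a dict: "t": time; "joints": joint angles; "dq": joint speeds; "tau": joint torques, N m; "tcp_pos": TCP position; "orientation": TCP orientation; "force": force on the tool from outside, world axes, zero at the start; "moment": the same for the moment, N m; "gripper_width": finger opening in mm; "gripper_force": force on a finger pad.
Only numpy, scipy, OpenCV 4.12 (cv2) and the standard library are available. Lean on these libraries where they do the work, as an engineer would, in place of code of your own. Each camera call takes 0.05 s, during which the arm holds its last target. There are 200 camera calls.

### The job

Pull the drawer of the green-fronted drawer unit out to its stop, take out the blue-handled gouge, and press its handle down past the red sprung jaw until it sits fully home in both fork clips of the sloping honing stand, blade pointing down the slope to the stone and handle centred between the clips. Then push the drawer fully shut. Leave the dark-handled chisel in its slot and everything else on the bench where it is.

Things in the scene. Friction and masses are not known exactly. Their poses are not given: they have to be found in the camera images.
- gouge: Blue-handled turning gouge, 200 mm long, about 140 g. Handle: round rod 22 mm in diameter, 130 mm long, rounded ends; then a brass collar and a steel blade 8 mm thick. Origin on the rod's axis at the handle's middle, 65 mm from the butt; x along the rod to the blade. At first it lies level across the closed drawer (unseen until that is open) in either slot, blade to the right.
- gouge_tip (a point): The tip of the gouge's blade, 135 mm along x from the gouge's origin.
- skew: Chisel with the same size of handle, but dark wood, and a flat steel blade, lying in the other slot of the drawer, parallel to the gouge and 58 mm away. Which slot holds which tool varies. Origin and axes as the gouge's. It stays in its slot.
- slots (a point): Plywood rests in the drawer: two bars along its x, 30 mm high, 16 mm thick, 90 mm apart (74 mm free between them for the fingers), notched to make two slots across the drawer, 64 and 122 mm behind its front face. They hold a handle's axis 41 mm above the drawer floor, 63 mm above the bench; its middle is within 10 mm of midway between the bars. Origin on the drawer floor, at its middle.
- cab: Drawer unit, wood with a green drawer front, 245 mm deep, 310 mm wide, 110 mm high, fixed on the bench. Origin at the centre of its underside; x points away from the robot (the drawer slides out along -x), z up. A mug and a tape case stand on its top.
- cab_drawer0 (a joint): How far the drawer is out, in m: 0 shut, 0.1696 at its stop. It slides with about 1 N plus 4 N s/m and stays where it is left.
- cab_drawer0_handle (a point): Middle of the drawer's steel bar handle: a level round bar, 11 mm thick, 120 mm long, standing 35 mm out from the drawer's front face (which rises 25 mm above the bar), 72 mm above the bench, 38 mm below the unit's top. It moves with the drawer; axes as cab.
- cradle (a point): Honing stand: a sloping grey board (150 x 120 mm) with two fork clips, and a stone at its foot; fixed. Origin: the middle of the handle's axis when home and centred, 105 mm above the bench, 34 mm above the board. x points up the slope along the seated rod, 30 degrees above level, away from the robot; z out of the clips' mouths, 30 degrees from vertical, leaning to the robot; y to the left.
- clip_up (a point): Middle of the upper fork clip on the seated axis, 38 mm up x from the cradle's origin; the other is 38 mm down x. Each clip is 18 mm long: a floor 11 mm under the axis, a fixed aluminium prong at -y, 12 mm from the axis, flared outward at its top (22 mm above the axis), and at +y a finger of the red jaw. Between the clips 55 mm are free for the gripper's fingers, open down to the board.
- jaw (a joint): Angle (rad) of the red jaw bar with a finger in each clip: 0 closed, 0.5 open. Hinged 24 mm under the seated axis and sprung shut (0.10 N m plus 0.6 N m/rad). Round noses on its fingers, 10 mm above the seated axis, overhang the rod by about 5 mm; a rod pushed down along -z with some 9 N swings them aside by about 0.1 rad, and they snap back over it to about 0.02.
- mug: White mug, 76 mm wide, 85 mm high, on the drawer unit. Origin at the centre of its underside. Stays where it is.
- tape: Yellow round tape case, 64 mm wide, 30 mm high, on the drawer unit. Origin at the centre of its underside. Stays.
- sander: Cork sanding block, 110 x 65 x 35 mm, on the bench. Origin at the centre of its underside. Stays.
- mallet: Hammer, 260 mm long, lying on the bench to the right. Stays.
- glue: Yellow glue bottle, 60 mm wide, 170 mm high, standing behind. Origin at the centre of its underside. Stays.
- bowl: Dark turned wooden bowl, 140 mm wide, 55 mm high, behind the stand. Origin at the centre of its underside. Stays.
- blank: Square wooden blank, 160 x 45 x 45 mm, lying on the bench to the left. Origin at the centre of its underside. Stays.

How it is judged:
By the outcome, as a careful person would: the job done as asked, in the order asked, and still so for the second after the job is handed in, with the robot touching nothing.
It also fails if it takes over 58 s, if anything falls off the work surface, if the arm or the gripper's body presses on something with over 40 N, if the wrist force passes 120 N, or if a joint passes its speed limit or range.

## Working session

There is one attempt and no reset: what is moved stays moved. The work goes in short steps, Python scripts to look and compute and a tool call to move; the robot and the scene stay as the last step left them, time stands still between calls to the robot, and variables do not carry over. Pictures are saved under pics/ and viewed, at most 10 in all, crops included, and the job is handed in when it is done.

Besides the shell and the picture viewer there is one more tool, called after "Call:" by a JSON object that holds its "op" and its "data". arm_command: Moves the arm, as the interface text tells. Its arguments: {"type":"object","properties":{"hand":{"type":"array"},"translation":{"type":"array"},"rot":{"type":"array"},"force":{"type":"number"}},"required":["hand","translation","rot"]}

```bash
mkdir -p pics; ls
cat > h.py <<'E'
import numpy as np, cv2
from scipy.spatial.transform import Rotation as R
from workcell import state, viewer, robot
def cam(name,s=None):
    i=viewer.camera_info(name); K=np.array(i["camera_matrix"])
    return i,K
E
python3 - <<'E'
from h import *
for n in ("scene","top","wrist"):
    print(n,viewer.camera_info(n))
s=state();print(s)
for n in ("scene","top"):
    p,d=viewer.get_image(n); cv2.imwrite(f"pics/{n}0.png",p); np.save(f"{n}0.npy",d)
E
```

```text
pics
scene {'camera_matrix': array([[530.87484055,   0.        , 319.40426644],
       [  0.        , 530.87484055, 234.98119116],
       [  0.        ,   0.        ,   1.        ]]), 'position': array([1607.84319531,  267.41168197,  843.23172885]), 'attitude': array([-1.25336509e+02,  4.80953178e-02,  1.03400562e+02])}
top {'camera_matrix': array([[511.97430228,   0.        , 314.84709331],
       [  0.        , 511.97430228, 236.5059643 ],
       [  0.        ,   0.        ,   1.        ]]), 'position': array([ 302.4101354 ,   16.52673612, 1495.03319372]), 'attitude': array([-169.78975019,   -0.82974407,  -89.47838435])}
wrist {'camera_matrix': array([[405.07050881,   0.        , 323.05185894],
       [  0.        , 405.07050881, 247.81857808],
       [  0.        ,   0.        ,   1.        ]]), 'mount': array([[-3.22646241e-04, -9.55193426e-01, -2.95982118e-01,
         7.57961022e+01],
       [ 9.99999760e-01, -4.89671654e-04,  4.90181577e-04,
         1.20183016e+00],
       [-6.13152273e-04, -2.95981889e-01,  9.55193355e-01,
        -1.18565833e+02],
       [ 0.00000000e+00,  0.00000000e+00,  0.00000000e+00,
         1.00000000e+00]])}
{'t': 0.0, 'joints': array([ 7.30528744e+01,  1.36797959e+01, -8.18684275e-01,  7.55838234e+01,
       -1.10777112e-04,  8.99994760e+01]), 'dq': array([-0.02456427,  0.06589046, -0.06140465, -0.00972358,  0.02776499,
        0.1297031 ]), 'tau': array([ 3.05881797e-03, -5.38780940e+01,  3.46437228e+01,  1.82707643e-02,
        3.07388918e-04,  7.02198321e-06]), 'tcp_pos': array([152.91777595, 501.82549763, 255.67639474]), 'orientation': array([-1.79917696e+02,  1.10024261e-04,  1.63053399e+02]), 'force': array([ 0.14651563, -0.22600358,  0.57019598]), 'moment': array([-0.02273321,  0.01612947, -0.01545933]), 'gripper_force': 0.0, 'gripper_width': 85.70541246533067}
```

View pics/top0.png

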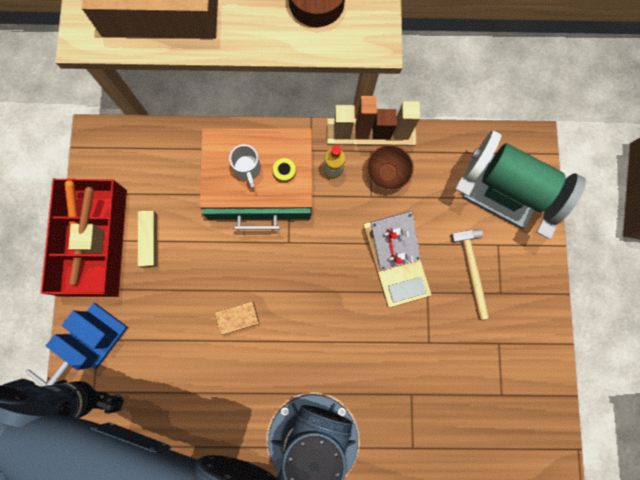

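View pics/scene0.png

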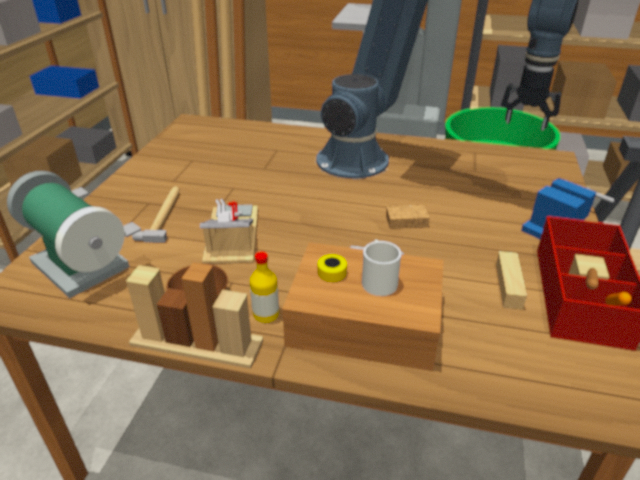

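The top view shows the drawer handle from (235,228) to (278,228), the stand at about (397,255), the mug at (244,163) and the tape at (284,170). The scene view shows the unit from behind.

```bash
cat >> h.py <<'E'
def pose(name,s=None):
    i,K=cam(name)
    if name=="wrist":
        s=s or state(); M=np.array(i["mount"]); T=np.eye(4)
        T[:3,:3]=R.from_euler("xyz",s["orientation"],degrees=True).as_matrix(); T[:3,3]=s["tcp_pos"]
        W=T@M; return K,W[:3,:3],W[:3,3]
    return K,R.from_euler("xyz",i["attitude"],degrees=True).as_matrix(),np.array(i["position"])
def onz(P,u,v,z):
    K,A,p=P; r=A@np.linalg.solve(K,[u,v,1.]); return p+r*(z-p[2])/r[2]
def atd(P,u,v,d):
    K,A,p=P; return p+A@np.linalg.solve(K,[u,v,1.])*d
def proj(P,X):
    K,A,p=P; c=K@(A.T@(np.asarray(X,float)-p)); return c[:2]/c[2]
E
python3 - <<'E'
from h import *
np.set_printoptions(precision=1,suppress=True)
P=pose("top");d=np.load("top0.npy")
print(onz(P,314,440,0))
for q in [(235,228),(278,228)]: print(onz(P,*q,72))
for q in [(203,209),(311,209)]: print(onz(P,*q,110))
for q in [(386,305),(429,296),(366,223),(410,212)]: print(q, d[q[1],q[0]],atd(P,*q,d[q[1],q[0]]))
p=cv2.imread("pics/top0.png")
a=cv2.resize(p[200:310,350:440],None,fx=5,fy=5,interpolation=cv2.INTER_CUBIC)
cv2.imwrite("pics/c1.png",a)
E
```

```text
[-0.7 -5.5  0. ]
[580.7 224.2  72. ]
[582.2 102.8  72. ]
[625.8 308.9 110. ]
[629.5  10.1 110. ]
(386, 305) 1482.5554 [ 372.1 -210.5    3.9]
(429, 296) 1491.642 [ 399.4 -336.9    1.3]
(366, 223) 1508.5898 [ 610.5 -152.8   19.7]
(410, 212) 1417.894 [ 623.1 -264.1  115.6]
```

View pics/c1.png

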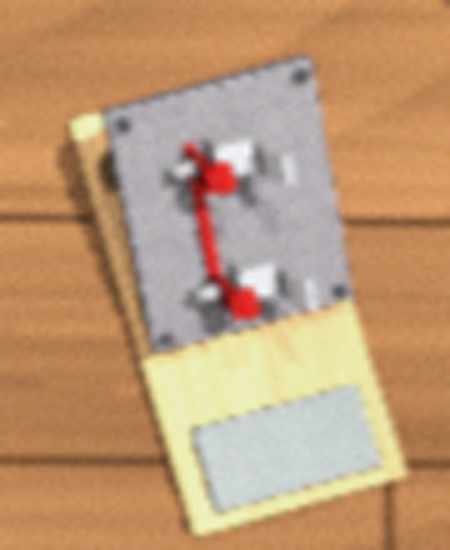

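The crop shows the stand's clips at crop (232,160) and (258,280), the red jaw on the left, the stone at the bottom, and the axis yawed by roughly 15°. I'll move above the drawer handle.

Call:
{"op": "arm_command", "data": {"hand": [0.35, 0.35, 0.35, 0.35, 0.35, 0.35, 0.35, 0.35, 0.35, 0.35, 0.35, 0.35], "translation": [[0.58, -0.47, -0.05], [0.58, -0.47, -0.05], [0.58, -0.47, -0.05], [0.58, -0.47, -0.05], [0.58, -0.47, -0.05], [0.58, -0.47, -0.05], [0.58, -0.47, -0.05], [0.58, -0.47, -0.05], [0.58, -0.47, -0.05], [0.58, -0.47, -0.05], [0.58, -0.47, -0.05], [0.58, -0.47, -0.05]], "rot": [[0, 0, -1], [0, 0, -1], [0, 0, -1], [0, 0, -1], [0, 0, -1], [0, 0, -1], [0, 0, -1], [0, 0, -1], [0, 0, -1], [0, 0, -1], [0, 0, -1], [0, 0, -1]]}}

```text
t: 1.6
tcp_pos: [571.5, 162.6, 219.8]
orientation: [-180.0, 0.0, 94.1]
force: [1.2, 0.2, 0.2]
gripper_width: 27.9
gripper_force: 0.0
```

Call:
{"op": "arm_command", "data": {"hand": [0.35, 0.35], "translation": [[0, 0, 0], [0, 0, 0]], "rot": [[0, 0, -0.6], [0, 0, 0]]}}

```text
t: 1.85
tcp_pos: [570.6, 163.2, 219.6]
orientation: [-179.9, 0.0, 90.8]
force: [-0.2, -0.3, -0.7]
gripper_width: 27.7
gripper_force: 0.0
```

Run:
```python
from h import *
s=state();print(s)
p,d=viewer.get_image("wrist"); cv2.imwrite("pics/w1.png",p); np.save("w1.npy",d)
import pickle;pickle.dump(s,open("w1.pkl","wb"))
```

```text
{'t': 1.85, 'joints': array([1.59618903e+01, 2.12155179e+01, 4.71905801e+00, 7.35878434e+01,
       4.13852252e-03, 1.05131864e+02]), 'dq': array([ 1.04313368, -0.7998684 , -0.32881592,  0.0376516 , -0.00299943,
       -1.80002195]), 'tau': array([-9.03246179e-01, -6.32233644e+01,  3.46501315e+01, -6.40132511e-02,
       -4.09157888e-02,  5.01515362e-01]), 'tcp_pos': array([570.62105029, 163.23345198, 219.57404288]), 'orientation': array([-1.79917539e+02,  1.80116306e-02,  9.08300365e+01]), 'force': array([-0.16756505, -0.27793655, -0.74290604]), 'moment': array([ 0.01023629, -0.00315553, -0.03047484]), 'gripper_force': 0.0, 'gripper_width': 27.731583522356686}
```

View pics/w1.png

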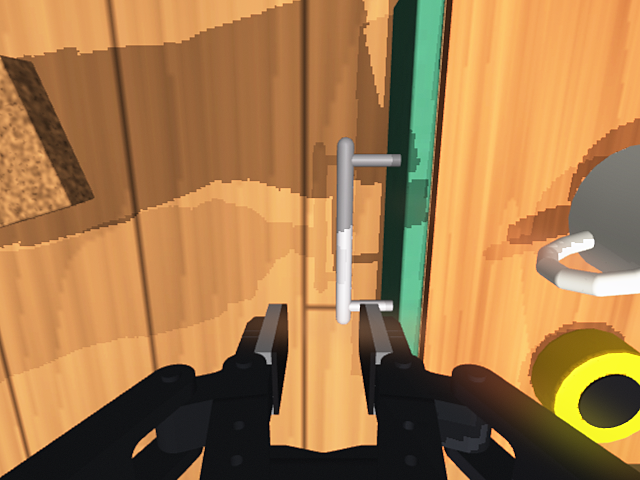

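The wrist view shows the bar from (345,140) to (344,322) and the green front's edge at about x=425. The fingers are to the left of the bar's line.

Run:
```python
from h import *
import pickle
np.set_printoptions(precision=1,suppress=True)
s=pickle.load(open("w1.pkl","rb"));P=pose("wrist",s);d=np.load("w1.npy")
for q in [(345,140),(344,321),(345,230)]: print(onz(P,*q,72),atd(P,*q,d[q[1],q[0]]))
for q in [(448,10),(425,330)]: print(onz(P,*q,97),d[q[1],q[0]-12],atd(P,*q,d[q[1],q[0]-12]))
print(proj(P,s["tcp_pos"]))
```

```text
[583.6 229.6  72. ] [583.3 229.8  77.8]
[586.7 102.1  72. ] [586.3 105.4  78.3]
[585.4 170.5  72. ] [585.1 172.   77.7]
[634.6 297.6  97. ] 211.22417 [633.9 297.   99.6]
[639.2 109.2  97. ] 267.73593 [638.8 110.   98.3]
[322.6 362. ]
```

Call:
{"op": "arm_command", "data": {"hand": [0.35, 0.35, 0.35, 0.35, 0.35, 0.35], "translation": [[0.24, 0.04, -0.4], [0, 0, -0.5], [0, 0, -0.5], [0, 0, -0.5], [0, 0, -0.46], [0, 0, 0]], "rot": [[0, 0, 0.08], [0, 0, 0], [0, 0, 0], [0, 0, 0], [0, 0, 0], [0, 0, 0]]}}

```text
t: 2.65
tcp_pos: [584.7, 166.9, 80.1]
orientation: [179.9, -0.0, 91.5]
force: [-3.5, -1.2, 9.4]
gripper_width: 27.9
gripper_force: 5.1
```

Call:
{"op": "arm_command", "data": {"hand": [0.9, 0.9, 0.9], "translation": [[0, 0, 0], [0, 0, 0], [0, 0, 0]], "rot": [[0, 0, 0], [0, 0, 0], [0, 0, 0]], "force": 40}}

```text
t: 3.02
tcp_pos: [584.5, 166.9, 79.5]
orientation: [180.0, -0.0, 91.4]
force: [-2.9, 0.1, 8.3]
gripper_width: 9.4
gripper_force: 39.1
```

Call:
{"op": "arm_command", "data": {"hand": [0.9, 0.9, 0.9, 0.9, 0.9, 0.9, 0.9, 0.9, 0.9, 0.9], "translation": [[-0.2, -0.004, 0], [-0.4, -0.008, 0], [-0.45, -0.009, 0], [-0.45, -0.009, 0], [-0.45, -0.009, 0], [-0.4, -0.008, 0], [-0.25, -0.005, 0], [-0.15, -0.003, 0], [-0.1, -0.002, 0], [0, 0, 0]], "rot": [[0, 0, 0], [0, 0, 0], [0, 0, 0], [0, 0, 0], [0, 0, 0], [0, 0, 0], [0, 0, 0], [0, 0, 0], [0, 0, 0], [0, 0, 0]]}}

```text
t: 4.28
tcp_pos: [414.9, 164.0, 79.5]
orientation: [179.8, -0.1, 91.4]
force: [2.1, 3.8, 4.5]
gripper_width: 9.5
gripper_force: 40.4
```

Call:
{"op": "arm_command", "data": {"hand": [0.9, 0.9], "translation": [[-0.05, 0, 0], [0, 0, 0]], "rot": [[0, 0, 0], [0, 0, 0]]}}

```text
t: 4.53
tcp_pos: [414.7, 164.1, 79.6]
orientation: [179.5, -0.1, 91.4]
force: [15.4, 2.1, -7.1]
gripper_width: 9.6
gripper_force: 39.6
```

Call:
{"op": "arm_command", "data": {"hand": [0.35, 0.35, 0.35, 0.35, 0.35, 0.2, 0, -0.15, -0.18, -0.18], "translation": [[0.02, 0, 0], [0, 0, 0], [0, 0, 0.4], [0, 0, 0.6], [0, 0, 0.6], [0.4, 0, 0.6], [0.7, 0, 0.4], [0.6, 0, 0.2], [0.2, 0, 0], [0, 0, 0]], "rot": [[0, 0, 0], [0, 0, 0], [0, 0, 0], [0, 0, 0], [0, 0, 0], [0, 0, 0], [0, 0, 0], [0, 0, 0], [0, 0, 0], [0, 0, 0]]}}

```text
t: 5.78
tcp_pos: [525.5, 162.5, 245.5]
orientation: [-179.9, 0.0, 91.3]
force: [-0.7, -0.1, -0.6]
gripper_width: 50.3
gripper_force: 0.0
```

Run:
```python
from h import *
s=state();print(s["tcp_pos"],s["orientation"],s["gripper_width"],s["t"])
p,d=viewer.get_image("wrist"); cv2.imwrite("pics/w2.png",p); np.save("w2.npy",d)
import pickle;pickle.dump(s,open("w2.pkl","wb"))
```

```text
[525.50284857 162.52868393 245.45792872] [-1.79851532e+02  3.53932500e-02  9.13086036e+01] 50.33874041888757 5.775
```

View pics/w2.png

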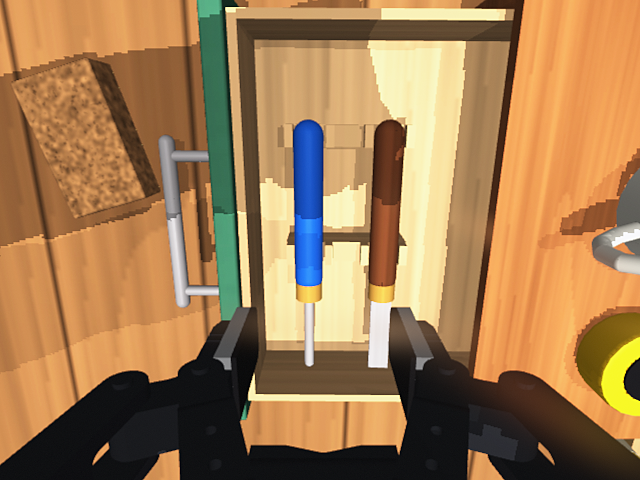

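The gouge is in the front slot, with its butt at (308,120), collar start at (309,286) and tip at (309,366). The skew is behind it at about x=385.

Run:
```python
from h import *
import pickle
np.set_printoptions(precision=1,suppress=True)
s=pickle.load(open("w2.pkl","rb"));P=pose("wrist",s);d=np.load("w2.npy")
for q in [(308,120),(309,286),(309,366),(308,200),(388,200)]: print(onz(P,*q,63),atd(P,*q,d[q[1],q[0]]))
for q in [(166,137),(182,305)]: print(onz(P,*q,72))
```

```text
[512.8 240.7  63. ] [513.  240.6  68.9]
[515.1 113.8  63. ] [515.4 118.6  74.4]
[516.  40.  63.] [515.6  31.4  49.9]
[513.5 183.4  63. ] [513.9 185.7  75.4]
[573.5 184.8  63. ] [571.4 187.1  75.6]
[414.4 227.1  72. ]
[415.2  99.   72. ]
```

Call:
{"op": "arm_command", "data": {"hand": [-0.18, -0.18, -0.18, -0.18, -0.18, -0.18, -0.18], "translation": [[-0.19, 0.21, -0.3], [0, 0, -0.6], [0, 0, -0.6], [0, 0, -0.6], [0, 0, -0.5], [0, 0, -0.26], [0, 0, 0]], "rot": [[0, 0, 0], [0, 0, 0], [0, 0, 0], [0, 0, 0], [0, 0, 0], [0, 0, 0], [0, 0, 0]]}}

```text
t: 6.7
tcp_pos: [515.4, 175.1, 77.2]
orientation: [179.8, 0.0, 91.3]
force: [1.6, -4.3, 13.0]
gripper_width: 50.0
gripper_force: 6.0
```

Call:
{"op": "arm_command", "data": {"hand": [0.9, 0.9, 0.9, 0.9], "translation": [[0, 0, 0], [0, 0, 0], [0, 0, 0], [0, 0, 0]], "rot": [[0, 0, 0], [0, 0, 0], [0, 0, 0], [0, 0, 0]], "force": 80}}

```text
t: 7.2
tcp_pos: [515.6, 175.7, 77.3]
orientation: [179.8, -0.0, 91.3]
force: [-1.4, -1.4, 16.1]
gripper_width: 19.3
gripper_force: 77.7
```

Call:
{"op": "arm_command", "data": {"hand": [0.9, 0.9, 0.9, 0.9, 0.9, 0.9, 0.9, 0.9, 0.9], "translation": [[0, 0, 0.1], [0, 0, 0.2], [0, 0, 0.4], [0, 0, 0.5], [0, 0, 0.6], [0, 0, 0.6], [0, 0, 0.6], [0, 0, 0.4], [0, 0, 0]], "rot": [[0, 0, 0], [0, 0, 0], [0, 0, 0], [0, 0, 0], [0, 0, 0], [0, 0, 0], [0, 0, 0], [0, 0, 0], [0, 0, 0]]}}

```text
t: 8.32
tcp_pos: [515.2, 175.6, 280.9]
orientation: [179.8, -0.1, 91.3]
force: [-0.1, 0.3, -1.2]
gripper_width: 18.9
gripper_force: 78.5
```

Run:
```python
from h import *
np.set_printoptions(precision=1,suppress=True)
P=pose("top");d=np.load("top0.npy")
a=onz(P,394.4,236,105+19+8.7);b=onz(P,398.6,260.6,105-19+8.7)
print(a,b,(a+b)/2)
for q in [(397,231),(402,256)]: print(onz(P,*q,135),onz(P,*q,105))
s=state();print(s["tcp_pos"],s["orientation"],s["gripper_width"],s["force"])
p,d=viewer.get_image("wrist"); cv2.imwrite("pics/w3.png",p); np.save("w3.npy",d)
import pickle;pickle.dump(s,open("w3.pkl","wb"))
```

```text
[ 551.9 -216.6  132.7] [ 489.9 -233.5   94.7] [ 520.9 -225.   113.7]
[ 565.3 -223.5  135. ] [ 571.1 -228.8  105. ]
[ 497.1 -235.7  135. ] [ 501.4 -241.2  105. ]
[515.2 175.6 280.9] [179.8  -0.1  91.3] 18.93955057455375 [-0.1  0.3 -1.2]
```

View pics/w3.png

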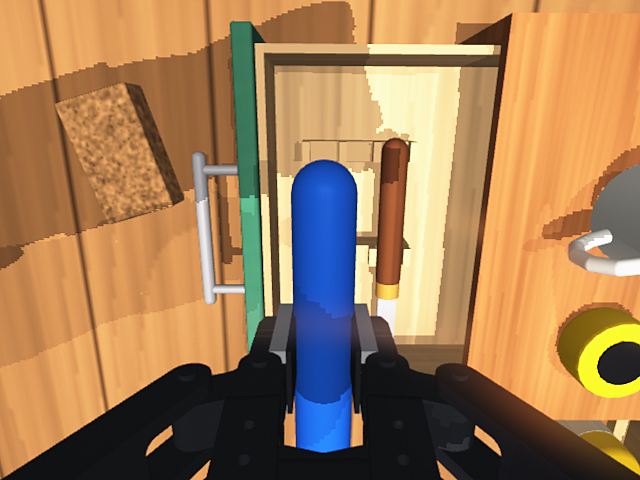

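The gouge is held, with its butt at (325,160) and sides from 292 to 357; the skew is still in its slot. Next I go to a viewpoint over the stand.

Call:
{"op": "arm_command", "data": {"hand": [0.9, 0.9, 0.9, 0.9, 0.9, 0.9, 0.9, 0.9, 0.9, 0.9, 0.9, 0.9], "translation": [[-0.05, -0.45, -0.04], [-0.05, -0.45, -0.04], [-0.05, -0.45, -0.04], [-0.05, -0.45, -0.04], [-0.05, -0.45, -0.04], [-0.05, -0.45, -0.04], [-0.05, -0.45, -0.04], [-0.05, -0.45, -0.04], [-0.05, -0.45, -0.04], [-0.05, -0.45, -0.04], [-0.05, -0.45, -0.04], [-0.05, -0.45, -0.04]], "rot": [[0, 0, -1], [0, 0, -1], [0, 0, -1], [0, 0, -1], [0, 0, -1], [0, 0, -1], [0, 0, -1], [0, 0, -1], [0, 0, -1], [0, 0, -1], [0, 0, -1], [0, 0, -1]]}}

```text
t: 9.88
tcp_pos: [477.8, -149.2, 248.6]
orientation: [-179.9, 0.1, 22.4]
force: [-0.1, -0.4, -0.5]
gripper_width: 19.1
gripper_force: 78.5
```

Call:
{"op": "arm_command", "data": {"hand": [0.9, 0.9, 0.9], "translation": [[0, -0.33, 0], [0, 0, 0], [0, 0, 0]], "rot": [[0, 0, -1], [0, 0, -0.3], [0, 0, 0]]}}

```text
t: 10.25
tcp_pos: [478.3, -167.9, 249.4]
orientation: [-179.9, 0.1, 15.2]
force: [0.3, 0.4, -1.1]
gripper_width: 19.2
gripper_force: 78.5
```

Run:
```python
from h import *
import pickle
np.set_printoptions(precision=2,suppress=True)
# in-hand rod from w3: ridge in tool frame
s=pickle.load(open("w3.pkl","rb"));d=np.load("w3.npy")
i,K=cam("wrist");M=np.array(i["mount"])
m=d[:,:]; pts=[]
for v in range(175,300,5):
    row=[M[:3,:3]@(np.linalg.solve(K,[u,v,1.])*d[v,u])+M[:3,3] for u in range(300,350,2) if 0<d[v,u]<200]
    row=np.array(row); c=np.polyfit(row[:,1],row[:,2],2); y0=-c[1]/2/c[0]
    pts.append([row[:,0].mean(),y0,np.polyval(c,y0)])
pts=np.array(pts);print(pts[::6])
print("z fit",np.polyfit(pts[:,0],pts[:,2],1),"y fit",np.polyfit(pts[:,0],pts[:,1],1))
c=M[:3,:3]@np.linalg.solve(K,[325,160,1.]); 
for z in (11,14,17): print("butt",z,M[:3,3]+c*(z-M[2,3])/c[2])
s=state();print(s["t"],s["tcp_pos"],s["orientation"],s["gripper_width"],s["force"])
p,d=viewer.get_image("wrist"); cv2.imwrite("pics/w4.png",p); np.save("w4.npy",d)
pickle.dump(s,open("w4.pkl","wb"))
```

```text
[[60.66 -0.83  5.3 ]
 [51.87 -1.27  2.65]
 [42.36 -1.08  2.79]
 [32.43 -0.8   2.71]
 [22.02 -1.18  2.4 ]]
z fit [0.03 1.59] y fit [ 0.01 -1.05]
butt 11 [64.79 -0.59 11.  ]
butt 14 [64.52 -0.58 14.  ]
butt 17 [64.26 -0.57 17.  ]
10.25 [ 478.28 -167.89  249.4 ] [-179.92    0.08   15.17] 19.150851291843964 [ 0.28  0.35 -1.06]
```

View pics/w4.png

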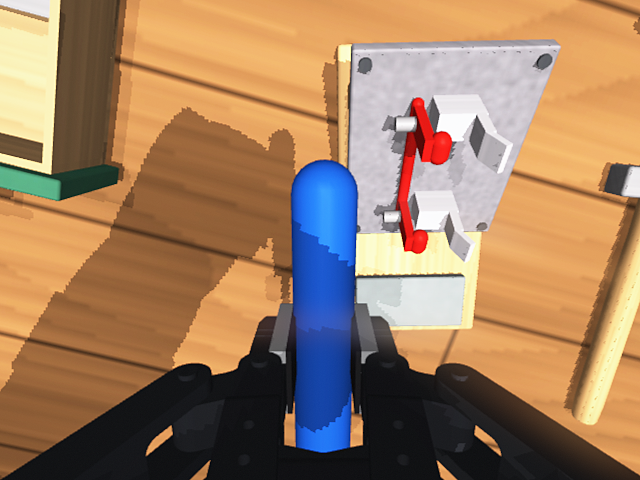

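The stand is right of the gouge: board corners at (350,45), (558,42) and (483,232), noses at (441,147) and (419,241), and flared prongs at (492,147) and (460,237). I'll fit the board plane and map the heights.

```bash
cat > stand.py <<'E'
from h import *
import pickle
np.set_printoptions(precision=2,suppress=True)
s=pickle.load(open("w4.pkl","rb"));d=np.load("w4.npy");p=cv2.imread("pics/w4.png")
P=pose("wrist",s)
U,V=np.meshgrid(np.arange(335,575),np.arange(30,345)); D=d[V,U]
K,A,c=P
r=np.stack([(U-K[0,2])/K[0,0],(V-K[1,2])/K[1,1],np.ones(U.shape)],-1)
X=(c+(r*D[...,None])@A.T).reshape(-1,3); C=p[V,U].reshape(-1,3).astype(int); ok=D.ravel()>0
X=X[ok];C=C[ok]
C0=np.array([523.,-228,105]); Rc=R.from_euler("xyz",[0,-30,15.2],degrees=True).as_matrix()
E
cat > a.py <<'E'
from stand import *
L=(X-C0)@Rc
b=(abs(L[:,2]+34)<8)&(abs(L[:,0])<65)&(L[:,1]>-50)&(L[:,1]<45)
for _ in range(4):
    co=np.linalg.lstsq(np.c_[L[b,:2],np.ones(b.sum())],L[b,2],rcond=None)[0]
    res=L[:,2]-np.c_[L[:,:2],np.ones(len(L))]@co
    b=(abs(res)<1.5)&(abs(L[:,0])<70)&(abs(L[:,1])<50)
print("plane",co,b.sum())
g=(C.max(1)-C.min(1)<30)&(abs(res)<2)
print("board x",np.percentile(L[g,0],[.5,2,98,99.5]),"y",np.percentile(L[g,1],[.5,2,98,99.5]))
# ascii: height above board, max per cell; lower case = red
H={}
red=(C[:,2]>120)&(C[:,1]<70)
for (x,y,z),h,rd in zip(L,res,red):
    k=(int(np.floor(x/3)),int(np.floor(y/2)))
    if abs(x)<63 and abs(y)<40 and (k not in H or h>H[k][0]): H[k]=(h,rd)
print("cols y=+40..-40 step 2; value=height/4 digit->, red letters")
for i in range(20,-22,-1):
    print("%4d "%(i*3)+"".join((lambda t:" " if t is None else ("abcdefghijklmnopq" if t[1] else "0123456789ABCDEFGH")[int(max(0,min(16,t[0]/4)))])(H.get((i,j))) for j in range(19,-21,-1)))
E
python3 a.py
```

```text
plane [  0.     0.01 -36.89] 14958
board x [-65.36 -59.48  80.98  81.99] y [-64.63 -63.13  51.67  53.46]
cols y=+40..-40 step 2; value=height/4 digit->, red letters
  60 0000000000000000000000000000000000000000
  57 0000000000000000000000000000000000000000
  54 000000000000bbbllll5455555659CCDED000000
  51 00000000000blllmmmmm56565566BCCDEED00000
  48 000000555555llmmmmmm66566566BBCDEED00000
  45 000000556555lmmmmmmmB5655556BBCDEED00000
  42 000000555555mlmmmmmmB5565666ABCDEEE00000
  39 000000555555mmmmmmmm 5556556ABCDEED  000
  36 00000000    lllmmmm    55565ABCDEED   00
  33 00000000                55555BCCD D    0
  30 00000000   1cc                          
  27 000000000001cc2                         
  24 00000000000cccc                         
  21 00000000000bcccc            00 000      
  18 00000000000bccc2            0000000     
  15 00000000000bcccc0           00000000    
  12 000000000001cccc00          000000000   
   9 00000000000bcccc00          0000000000  
   6 00000000000bcccc000         00000000000 
   3 000000000000cccc000000a    0000000000000
   0 0000000000
[... 289 characters left out ...]
00000000000000000
 -21 000000000000bcccklk0000001035A9CD0D00000
 -24 000000000000glllmCml665555565ABDDEED0000
 -27 000000045544llmmmmmmB56655565BCCEEDD0000
 -30 000000555555lllmmmmmC65555555ABDDEED0000
 -33 000000555555AllmmmmmC55555555BCCEEED0000
 -36 000000455505lllmmmmmB55556555ABCDEDD0000
 -39 000000400000lllmmmmCB55555565BBCDEDD0000
 -42 0000000000000    CC5555555555ABCDED  000
 -45 000000000   0     00                  00
 -48 000000000          00                 00
 -51 000000000          00                  0
 -54 000000000           00                 0
 -57 0000000000000000    00                  
 -60 0000000000000000     0                  
 -63 0000000000000000     00      00 0
```

```bash
cat > b.py <<'E'
from stand import *
C0=np.array([523.,-228,105]);yaw=15.2
red=(C[:,2]>120)&(C[:,1]<70)
for it in range(3):
    Rc=R.from_euler("xyz",[0,-30,yaw],degrees=True).as_matrix(); L=(X-C0)@Rc
    b=(abs(L[:,2]+36)<3)&(abs(L[:,0])<60)&(abs(L[:,1])<45); zb=np.median(L[b,2])
    print("plane slopes",np.linalg.lstsq(np.c_[L[b,:2],np.ones(b.sum())],L[b,2],rcond=None)[0])
    h=L[:,2]-zb; out=[]
    for lo,hi in((18,66),(-62,-8)):
        q=(L[:,0]>lo)&(L[:,0]<hi)&~red
        f=q&(abs(h-23)<2.5)&(abs(L[:,1]+5)<8)
        pr=q&(h>27)&(h<38)&(L[:,1]<-8)&(L[:,1]>-30)
        print("floor h",np.median(h[f]),"x",np.percentile(L[f,0],[2,98]),"prong y by h",[np.median(L[pr&(abs(h-k)<2),1]).round(2) for k in(28,31,34,37,)],pr.sum(), "top flare h",h[q&(L[:,1]<-15)&(L[:,1]>-40)].max())
        nz=(L[:,0]>lo)&(L[:,0]<hi)&red&(h>44)
        print("  nose y",np.percentile(L[nz,1],[2,50,98]),"x",np.percentile(L[nz,0],[2,98]),"hmax",h[nz].max())
        out.append((np.percentile(L[f,0],[2,98]).mean(),np.median(L[pr&(h<36),1])+12))
    (x1,y1),(x2,y2)=out
    dy=np.degrees(np.arctan2(y1-y2,x1-x2)); print("clips",out,"sep",x1-x2,"dyaw",dy)
    C0=C0+Rc@[(x1+x2)/2,(y1+y2)/2,zb+34]; yaw+=dy
    print("=>",C0,yaw)
E
python3 b.py
```

```text
plane slopes [  0.     0.01 -36.83]
floor h 22.840424752957247 x [36.8  54.03] prong y by h [np.float64(-18.31), np.float64(-18.3), np.float64(-18.38), np.float64(-18.33)] 321 top flare h 57.04820800376028
  nose y [ 1.58  8.38 15.14] x [37.61 54.2 ] hmax 51.57127854331488
floor h 22.752999654122625 x [-39.64 -21.7 ] prong y by h [np.float64(-19.58), np.float64(-19.61), np.float64(-19.68), np.float64(-19.53)] 204 top flare h 56.75640993145406
  nose y [ 0.78  7.23 14.  ] x [-37.55 -21.42] hmax 50.842085604707144
clips [(np.float64(45.417968539519094), np.float64(-6.353593976272471)), (np.float64(-30.670958910254342), np.float64(-7.6508380042691755))] sep 76.08892744977344 dyaw 0.9767440551551981
=> [ 532.35 -232.72  106.26] 16.176744055155197
plane slopes [  0.     0.   -34.19]
floor h 23.008486365091247 x [28.77 46.79] prong y by h [np.float64(-11.91), np.float64(-11.86), np.float64(-11.91), np.float64(-11.87)] 328 top flare h 57.35789150476908
  nose y [ 8.07 14.93 21.7 ] x [30.49 47.03] hmax 51.63389192304252
floor h 22.93044908015591 x [-47.43 -29.12] prong y by h [np.float64(-12
[... 462 characters left out ...]
64664987 x [29.   47.02] prong y by h [np.float64(-11.99), np.float64(-11.95), np.float64(-11.98), np.float64(-11.95)] 328 top flare h 57.39667400061122
  nose y [ 8.01 14.85 21.63] x [30.77 47.3 ] hmax 51.64157698229546
floor h 22.94943077834012 x [-47.19 -28.88] prong y by h [np.float64(-11.97), np.float64(-12.0), np.float64(-12.14), np.float64(-12.02)] 205 top flare h 57.122517905005395
  nose y [ 8.53 14.98 21.73] x [-44.36 -28.31] hmax 50.90356040484273
clips [(np.float64(38.011142462506804), np.float64(0.013984452574931083)), (np.float64(-38.035998201971), np.float64(-0.013726123701141901))] sep 76.04714066447781 dyaw 0.020877826363372844
=> [ 532.22 -232.74  105.98] 16.320573400462155
```

Call:
{"op": "arm_command", "data": {"hand": [0.9, 0.9, 0.9, 0.9, 0.9, 0.9, 0.9, 0.9, 0.9], "translation": [[0, 0, 0], [0.039, -0.214, -0.197], [0.039, -0.214, -0.197], [0.039, -0.214, -0.197], [0.039, -0.214, -0.197], [0.039, -0.214, -0.197], [0.039, -0.214, -0.197], [0, 0, 0], [0, 0, 0]], "rot": [[0, 0, 0.19], [0.245, -0.838, 0], [0.245, -0.838, 0], [0.245, -0.838, 0], [0.245, -0.838, 0], [0.245, -0.838, 0], [0.245, -0.838, 0], [0, 0, 0], [0, 0, 0]]}}

```text
t: 11.42
tcp_pos: [493.1, -245.3, 179.8]
orientation: [-180.0, -30.0, 16.2]
force: [0.3, 0.4, -1.3]
gripper_width: 19.5
gripper_force: 78.5
```

```bash
cat > rel.py <<'E'
from h import *
np.set_printoptions(precision=2,suppress=True)
C=np.array([532.4,-233.4,105]);Rc=R.from_euler("xyz",[0,-30,16.3],degrees=True).as_matrix()
s=state();Rt=R.from_euler("xyz",s["orientation"],degrees=True).as_matrix()
m=s["tcp_pos"]+Rt@[-.5,0,14.4]
print(s["t"],s["tcp_pos"],s["orientation"],"joints",s["joints"],s["gripper_width"])
print("rod mid in cradle",Rc.T@(m-C),"rod dir",Rc.T@(Rt[:,0]),"force in cradle",Rc.T@s["force"])
want=C+Rc@[0,0,0]-(m)
print("shift units to home",want/60,"unit cz*10mm",Rc[:,2]*10/60,"cx*1mm",Rc[:,0]/60)
E
python3 rel.py
```

```text
11.425 [ 493.07 -245.28  179.83] [-179.98  -29.95   16.25] joints [-38.5    7.51 -27.51  36.6   24.08 129.2 ] 19.51947570560255
rod mid in cradle [ 1.32 -0.36 70.95] rod dir [ 1. -0. -0.] force in cradle [-0.29  0.32 -1.3 ]
shift units to home [ 0.55  0.17 -1.04] unit cz*10mm [-0.08 -0.02  0.14] cx*1mm [0.01 0.   0.01]
```

Call:
{"op": "arm_command", "data": {"hand": [0.9, 0.9, 0.9, 0.9, 0.9, 0.9, 0.9, 0.9, 0.9, 0.9], "translation": [[0.116, 0.035, -0.22], [0.116, 0.035, -0.22], [0.116, 0.035, -0.22], [0, 0, 0], [0.04, 0.0123, -0.075], [0.04, 0.0123, -0.075], [0.04, 0.0123, -0.075], [0.04, 0.0123, -0.075], [0.04, 0.0123, -0.075], [0, 0, 0]], "rot": [[0, 0, 0], [0, 0, 0], [0, 0, 0], [0, 0, 0], [0, 0, 0], [0, 0, 0], [0, 0, 0], [0, 0, 0], [0, 0, 0], [0, 0, 0]], "force": 100}}

```text
t: 12.68
tcp_pos: [525.5, -236.0, 117.9]
orientation: [-180.0, -30.0, 16.1]
force: [-11.2, -4.7, 14.5]
gripper_width: 19.1
gripper_force: 102.6
```

```bash
python3 rel.py
```

```text
12.675 [ 525.46 -235.99  117.89] [-179.99  -30.02   16.15] joints [-35.21  13.15 -31.38  25.63  23.01 132.72] 19.101574534587986
rod mid in cradle [-0.44 -0.55  0.46] rod dir [ 1. -0.  0.] force in cradle [-3.21 -1.39 18.65]
shift units to home [ 0.01  0.01 -0.  ] unit cz*10mm [-0.08 -0.02  0.14] cx*1mm [0.01 0.   0.01]
```

Call:
{"op": "arm_command", "data": {"hand": [0.9, 0.9, 0.9], "translation": [[0.012, 0.0035, -0.022], [0.012, 0.0035, -0.022], [0, 0, 0]], "rot": [[0, 0, 0], [0, 0, 0], [0, 0, 0]]}}

```text
t: 13.05
tcp_pos: [525.7, -235.9, 117.6]
orientation: [180.0, -30.1, 16.1]
force: [-42.0, -4.7, 51.8]
gripper_width: 18.6
gripper_force: 108.2
```

```bash
python3 rel.py
```

```text
13.05 [ 525.69 -235.93  117.61] [179.96 -30.08  16.08] joints [-35.18  13.14 -31.5   25.4   22.98 132.85] 18.631301797125914
rod mid in cradle [-0.37 -0.58  0.1 ] rod dir [ 1. -0.  0.] force in cradle [-10.19   7.27  65.66]
shift units to home [0.   0.01 0.  ] unit cz*10mm [-0.08 -0.02  0.14] cx*1mm [0.01 0.   0.01]
```

Call:
{"op": "arm_command", "data": {"hand": [0.9, 0.9, 0.3, 0.2, 0.2], "translation": [[-0.02, -0.006, 0.036], [0, 0, 0], [0, 0, 0], [0, 0, 0], [0, 0, 0]], "rot": [[0, 0, 0], [0, 0, 0], [0, 0, 0], [0, 0, 0], [0, 0, 0]]}}

```text
t: 13.68
tcp_pos: [525.8, -234.9, 116.2]
orientation: [-179.9, -30.0, 16.2]
force: [0.1, -0.7, 1.0]
gripper_width: 34.0
gripper_force: 0.0
```

Call:
{"op": "arm_command", "data": {"hand": [0.2, 0.2, 0.2, 0.2, 0.2, 0.2, 0.2], "translation": [[-0.04, -0.0117, 0.072], [-0.08, -0.0234, 0.144], [-0.16, -0.047, 0.288], [-0.24, -0.07, 0.433], [-0.24, -0.07, 0.433], [0, 0, 0], [0, 0, 0]], "rot": [[0, 0, 0], [0, 0, 0], [0, 0, 0], [0, 0, 0], [0, 0, 0], [0, 0, 0], [0, 0, 0]]}}

```text
t: 14.55
tcp_pos: [480.3, -248.8, 198.8]
orientation: [-179.9, -30.0, 16.2]
force: [0.0, -0.4, -0.4]
gripper_width: 33.9
gripper_force: 0.0
```

```bash
python3 rel.py
python3 - <<'E'
from h import *
import pickle
s=state()
p,d=viewer.get_image("wrist"); cv2.imwrite("pics/w5.png",p); np.save("w5.npy",d)
pickle.dump(s,open("w5.pkl","wb"))
E
```

```text
14.55 [ 480.29 -248.77  198.85] [-179.95  -30.02   16.17] joints [-39.89   5.83 -26.3   40.03  24.55 127.84] 33.89524147720594
rod mid in cradle [-0.62 -0.13 94.04] rod dir [ 1. -0.  0.] force in cradle [-0.25 -0.42 -0.27]
shift units to home [ 0.76  0.22 -1.35] unit cz*10mm [-0.08 -0.02  0.14] cx*1mm [0.01 0.   0.01]
```

View pics/w5.png

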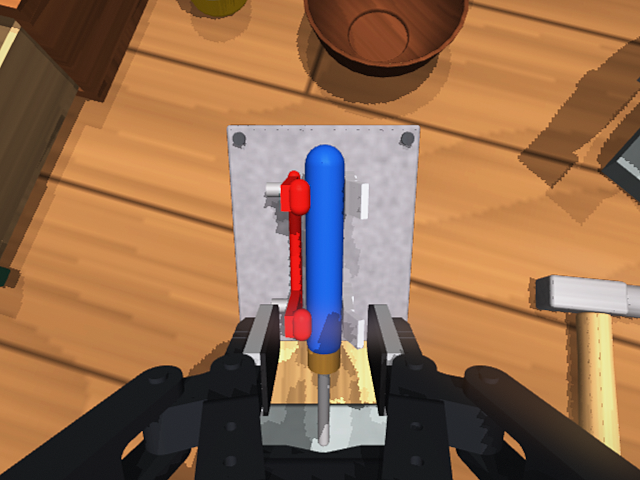

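The gouge lies in both clips with its blade on the stone side; the noses at (300,195) and (297,322) lap the rod's edge. I'll check seating height and centring from depth.

```bash
cat > chk.py <<'E'
from h import *
import pickle
np.set_printoptions(precision=2,suppress=True)
s=pickle.load(open("w5.pkl","rb"));d=np.load("w5.npy");p=cv2.imread("pics/w5.png").astype(int)
K,A,c=pose("wrist",s)
U,V=np.meshgrid(np.arange(235,420),np.arange(128,345));D=d[V,U]
r=np.stack([(U-K[0,2])/K[0,0],(V-K[1,2])/K[1,1],np.ones(U.shape)],-1)
X=(c+(r*D[...,None])@A.T).reshape(-1,3);C=p[V,U].reshape(-1,3)
C0=np.array([532.4,-233.4,105]);Rc=R.from_euler("xyz",[0,-30,16.3],degrees=True).as_matrix();L=(X-C0)@Rc
b=(abs(L[:,2]+34)<5)&(abs(L[:,1])<60);zb=np.median(L[b,2]);h=L[:,2]-zb
print("board z",zb,np.linalg.lstsq(np.c_[L[b,:2],np.ones(b.sum())],L[b,2],rcond=None)[0])
blue=(C[:,0]>C[:,2]+60)&(C[:,0]>C[:,1]+40)
for k in(55,45,30,15,0,-15,-30,-45):
    q=blue&(abs(L[:,0]-k)<3)
    if q.sum()>20: print(k,"top h",np.percentile(h[q],99),"y mid",np.percentile(L[q,1],[2,98]).mean(),L[q&(h>np.percentile(h[q],90)),1].mean())
print("butt x",np.percentile(L[blue,0],99.9))
red=(C[:,2]>120)&(C[:,1]<70)
for lo,hi in((15,60),(-60,-15)):
    q=red&(L[:,0]>lo)&(L[:,0]<hi)&(h>36);print("nose y,x,h",np.percentile(L[q,1],[2,98]),np.percentile(L[q,0],[2,98]),h[q].max())
    q=~red&~blue&(h>50)&(L[:,1]<-10)&(L[:,0]>lo)&(L[:,0]<hi);print("prong top x,y",q.sum(),np.percentile(L[q,0],[2,98]),np.median(L[q,1]))
E
python3 chk.py
```

```text
board z -32.96798319822928 [  0.    -0.   -32.98]
55 top h 45.95966907003991 y mid 0.21874712636810933 -0.03109783601846698
45 top h 46.08903571585574 y mid -0.11418698814471107 0.13733571515065726
30 top h 45.90728830884807 y mid -0.08654269725977226 0.09297987216257567
15 top h 46.09743863117704 y mid 0.5344898437954049 0.470942730146369
0 top h 45.625494166498896 y mid 0.6171351947615253 0.28810820512532115
-15 top h 45.651251182786076 y mid 0.9179592308015225 0.15591614400712417
-30 top h 45.60163395056626 y mid 0.5965478456717124 -0.18093986572158344
-45 top h 45.9162615074748 y mid 0.39066065165412533 1.079972174636092
butt x 76.32541072203729
nose y,x,h [ 8.46 23.13] [30.87 47.42] 50.92708693797568
prong top x,y 516 [29.56 47.15] -18.18849756263628
nose y,x,h [ 8.74 23.21] [-44.78 -28.16] 51.13948739998598
prong top x,y 363 [-45.14 -28.52] -18.115132526076476
```

```bash
cat >> chk.py <<'E'
q=blue&(h>28)&(h<47); print("butt", np.percentile(L[q,0],[98,99.5,100]))
P=(K,A,c)
for u,v in((324,145),(324,440),(324,352)):
    rr=Rc.T@(A@np.linalg.solve(K,[u,v,1.])); o=Rc.T@(c-C0); t=(zb+34-o[2])/rr[2]; print((u,v),o+rr*t)
E
python3 chk.py | tail -4
```

```text
butt [62.06 63.99 65.31]
(324, 145) [64.73  0.41  1.03]
(324, 440) [-130.89    0.77    1.03]
(324, 352) [-62.52   0.64   1.03]
```

The gouge is home: the rod is level at the seated height, laterally within about 0.5 mm, and its butt is at +64.7 mm, so it is centred. Now for the drawer.

Call:
{"op": "arm_command", "data": {"hand": [0.2, 0.5, 1, 1, 1, 1, 1, 1, 1, 1, 1, 1], "translation": [[-0.1, 0, 0.3], [-0.1, 0.24, 0.2], [-0.1, 0.24, 0.15], [-0.1, 0.24, 0.1], [-0.1, 0.24, 0.1], [-0.1, 0.24, 0], [-0.18, 0.5, 0], [-0.18, 0.5, 0], [-0.18, 0.5, 0], [-0.18, 0.5, 0], [-0.18, 0.5, 0], [-0.18, 0.5, 0]], "rot": [[-0.245, 0.838, 0], [-0.245, 0.838, 0], [-0.245, 0.838, 0], [-0.245, 0.838, 0], [-0.245, 0.838, 0], [-0.245, 0.838, 0], [0, 0, 1], [0, 0, 1], [0, 0, 1], [0, 0, 1], [0, 0, 1], [0, 0, 1]]}}

```text
t: 16.1
tcp_pos: [379.1, 4.4, 249.1]
orientation: [-179.9, 0.0, 50.8]
force: [0.3, 0.2, 0.2]
gripper_width: -0.2
gripper_force: 0.0
```

Call:
{"op": "arm_command", "data": {"hand": [1, 1, 1, 1, 1, 1, 1, 1], "translation": [[0, 0.386, 0], [0, 0.386, 0], [0, 0.386, 0], [0, 0.386, 0], [0, 0.386, 0], [0, 0.386, 0], [0, 0.386, 0], [0, 0, 0]], "rot": [[0, 0, 1], [0, 0, 1], [0, 0, 1], [0, 0, 1], [0, 0, 1], [0, 0, 1], [0, 0, 1], [0, 0, 0]]}}

```text
t: 17.1
tcp_pos: [379.3, 166.5, 249.0]
orientation: [-179.9, 0.0, 90.8]
force: [-0.6, 0.1, 0.2]
gripper_width: -0.1
gripper_force: 0.0
```

Call:
{"op": "arm_command", "data": {"hand": [1, 1, 1, 1, 1, 1, 1, 1], "translation": [[-0.05, -0.03, -0.5], [0, 0, -0.7], [0, 0, -0.7], [0, 0, -0.7], [0, 0, -0.32], [0, 0, 0], [0.15, 0, 0], [0.15, 0, 0]], "rot": [[0, 0, 0], [0, 0, 0], [0, 0, 0], [0, 0, 0], [0, 0, 0], [0, 0, 0], [0, 0, 0], [0, 0, 0]]}}

```text
t: 18.1
tcp_pos: [396.2, 163.8, 75.8]
orientation: [179.9, -0.0, 90.7]
force: [-0.6, 0.3, -0.5]
gripper_width: 0.2
gripper_force: 0.0
```

Call:
{"op": "arm_command", "data": {"hand": [1, 1, 1, 1, 1, 1, 1, 1], "translation": [[0.2, 0.004, 0], [0.35, 0.007, 0], [0.4, 0.008, 0], [0.4, 0.008, 0], [0.4, 0.008, 0], [0.4, 0.008, 0], [0.3, 0.006, 0], [0.1, 0, 0]], "rot": [[0, 0, 0], [0, 0, 0], [0, 0, 0], [0, 0, 0], [0, 0, 0], [0, 0, 0], [0, 0, 0], [0, 0, 0]]}}

```text
t: 19.1
tcp_pos: [549.2, 166.4, 74.8]
orientation: [179.9, -0.0, 90.7]
force: [-0.6, -0.1, 0.2]
gripper_width: 0.1
gripper_force: 0.0
```

Call:
{"op": "arm_command", "data": {"hand": [1, 1, 1], "translation": [[0.1, 0.002, 0], [0.1, 0.002, 0], [0, 0, 0]], "rot": [[0, 0, 0], [0, 0, 0], [0, 0, 0]]}}

```text
t: 19.48
tcp_pos: [559.9, 166.8, 74.9]
orientation: [180.0, -0.0, 90.7]
force: [0.1, 0.9, 0.5]
gripper_width: -0.1
gripper_force: 0.0
```

Call:
{"op": "arm_command", "data": {"hand": [1, 1], "translation": [[0.05, 0, 0], [0.03, 0, 0]], "rot": [[0, 0, 0], [0, 0, 0]]}}

```text
t: 19.73
tcp_pos: [564.3, 166.8, 74.9]
orientation: [-180.0, -0.0, 90.7]
force: [-0.3, 1.5, 0.4]
gripper_width: -0.4
gripper_force: 0.5
```

Call:
{"op": "arm_command", "data": {"hand": [1, 1, 1], "translation": [[0.05, 0, 0], [0.03, 0, 0], [0, 0, 0]], "rot": [[0, 0, 0], [0, 0, 0], [0, 0, 0]]}}

```text
t: 20.1
tcp_pos: [565.7, 166.8, 74.7]
orientation: [-179.6, -0.0, 90.7]
force: [-15.8, 1.0, 10.4]
gripper_width: 0.1
gripper_force: 7.8
```

Run:
```python
from h import *
np.set_printoptions(precision=1,suppress=True)
s=state();print(s["t"],s["tcp_pos"],s["force"])
p,d=viewer.get_image("wrist"); cv2.imwrite("pics/w6.png",p);np.save("w6.npy",d)
```

```text
20.1 [565.7 166.8  74.7] [-15.8   1.   10.4]
```

View pics/w6.png

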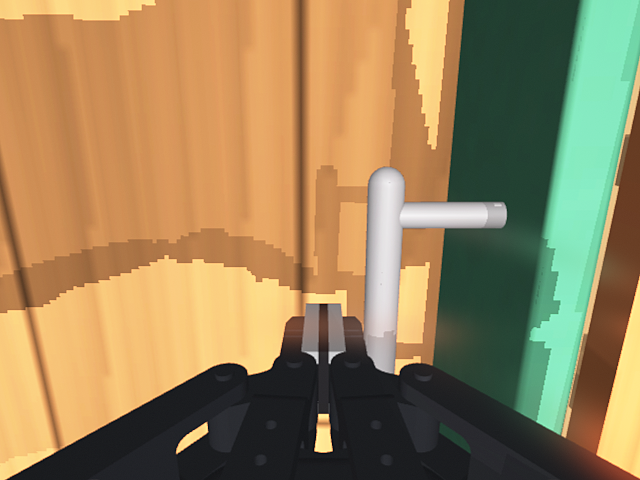

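The handle bar is at x≈385 and the force has risen to 16 N, so the drawer is at its stop. I'll back off and compare the top view with the first one.

Call:
{"op": "arm_command", "data": {"hand": [1, 1, 1, 1, 1, 1, 1, 1, 1, 1, 1], "translation": [[-0.2, 0, 0], [-0.4, 0, 0], [-0.3, 0, 0.4], [0, 0, 0.7], [-0.2, 0, 0.7], [-0.5, 0, 0.7], [-0.5, 0, 0.3], [-0.5, 0, 0], [-0.5, 0, 0], [0, 0, 0], [0, 0, 0]], "rot": [[0, 0, 0], [0, 0, 0], [0, 0, 0], [0, 0, 0], [0, 0, 0], [0, 0, 0], [0, 0, 0], [0, 0, 0], [0, 0, 0], [0, 0, 0], [0, 0, 0]]}}

```text
t: 21.52
tcp_pos: [383.8, 166.9, 243.1]
orientation: [179.9, -0.0, 90.7]
force: [-0.6, -0.0, -0.1]
gripper_width: -0.2
gripper_force: 0.0
```

Run:
```python
from h import *
s=state();print(s["t"],s["tcp_pos"],s["force"])
p,d=viewer.get_image("top"); cv2.imwrite("pics/top1.png",p)
o=cv2.imread("pics/top0.png")
a=lambda i:i[120:245,190:325].astype(np.float32).mean(2)
print("cab diff",np.abs(a(p)-a(o)).mean(),"shift handle",cv2.phaseCorrelate(a(o)[80:115],a(p)[80:115]))
df=np.abs(p.astype(int)-o).max(2)>40
n,l,st,c=cv2.connectedComponentsWithStats(df.astype(np.uint8))
print([(x[:5].tolist()) for x in st[1:] if x[4]>25])
q=np.hstack([o[120:245,190:325],p[120:245,190:325],p[195:320,350:445]])
cv2.imwrite("pics/c2.png",cv2.resize(q,None,fx=2.1,fy=2.1,interpolation=cv2.INTER_CUBIC))
```

```text
21.525 [383.82488183 166.88608914 243.06222753] [-0.62278166 -0.02749648 -0.05666053]
cab diff 4.8097777 shift handle ((0.4588355863878064, 0.021354411508824), 0.9501449412279168)
[[391, 224, 17, 65, 546], [0, 236, 326, 244, 38848], [72, 365, 9, 5, 29], [311, 402, 12, 7, 53], [331, 411, 8, 6, 26], [310, 413, 26, 22, 241], [345, 418, 8, 10, 33], [341, 430, 25, 50, 345], [343, 440, 11, 12, 57]]
```

View pics/c2.png

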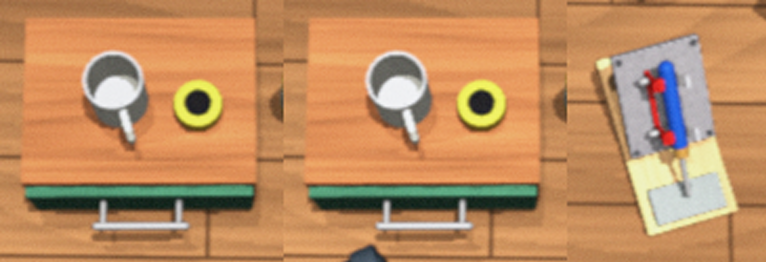

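The crop shows the drawer shut exactly as at the start (no shift along x), the mug and tape unmoved, and the gouge in the clips.

```bash
python3 -c "
from workcell import robot
print(robot.sign_off())"
```

```text
the job is handed in; nothing more can be done
None
```

The job is handed in: the gouge is seated and centred in both clips with its blade towards the stone, the drawer is fully shut, and everything else is where it was, at about 21.5 s on the robot's clock.

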